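Close a quick coupling: sleeve back, plug in, sleeve forward

ROBOT

A 6-joint arm with a two-finger parallel gripper is mounted at the origin on a cart in front of the work surface, level with it; the furniture and walls round the work are solid. World frame = base frame: x ahead of the robot, y to its left, z up, the work surface at z = 0. Lengths are in mm, angles in rad, forces in N, time in s.
With the tool pointing down it reaches from about 275 to 750 mm from the base axis. Payload 10.2 kg.
Tool frame: the origin (TCP) lies between the finger pads; the fingertips stand 11 mm ahead of it and the grasp point (between the pads) lies 8 mm behind it; z points along the fingers, y is the line along which they close (so a half turn about z gives the same grasp; the last joint's range is limited). The gripper opens to 85 mm and grips with 20 to 120 N. Pads are 22 mm wide; open, the fingers measure 114 mm over their backs; the gripper's body (76 mm by 85 mm) begins 54 mm behind the grasp point. The pads swing forward as they close: fully open they stand 13 mm farther back than shut.
Start: joints at [-1.512, 0.313, 1.498, -0, 1.331, -0.223], TCP at [145.981, -504.302, 242.294] pointing down, gripper open.
Joint ranges: [-2.94, 2.94], [-0.97, 2.17], [0.19, 2.56], [-1.23, 4.37], [0.02, 3.11], [-2.88, 2.88]. Speed limits (rad/s): [2.39, 2.39, 3.01, 3.14, 3.14, 3.14].

INTERFACE

Orientations are given as a unit quaternion [w, x, y, z].
In Python, from rig import sense, eyes, finish_job gives the robot as it stands.
- The arm moves only by the shell command python3 -m jog 'ROWS' [FORCE]. ROWS is JSON, a list of rows, each a list of 7 numbers: the shift along the tool's x, y, z in m, then the turn, a rotation vector about the tool's x, y, z in rad, then the finger opening in m, from 0 to 0.0854. In form: [[dx, dy, dz, rx, ry, rz, gripper], ...]. A call has 1 to 5 rows; each row shifts and turns the commanded pose from where the row before left it, along the tool's axes as they then stand; what a row does not reach is not made up. A row lasts 1/10 s, in which the tool goes at most 50 mm and 8.59 degrees, less where a joint would pass 70% of its speed; a pose out of reach is approached as far as the arm can. A call is refused whole if a number of a shift passes 0.05 or a number of a turn 0.15, either way. A call with a gripper value outside its range is refused whole. The fingers move at their own pace and stop on an object; FORCE is the grip in N (left out, the last holds). Time passes only in rows, so rows that do not move let the fingers close. It gives the time, the measured TCP pose, the force, the opening and the grip force at its end, in the units of the state.
- sense(): the state, without advancing time (a new reading comes with each control period).
- eyes.capture(name): name is "scene" or "side" or "wrist"; returns the picture (480x640x3 uint8, red, green, blue); there is no depth.
- eyes.calibration(name): a dict with "fx", "fy", "cx", "cy" (pixels), "cam_to_world" (4x4, takes a point from camera to world coordinates); the wrist camera has in their place "mount" (4x4, takes a point from camera to tool coordinates, whose origin is the TCP and whose axes are the flange's). Camera axes: x right, y down, z forward; pixel columns grow to the right and rows downward; lengths in mm; the calibration is good to about 2 mm. The wrist camera is an equidistant fisheye: a pixel r from the principal point sees the ray r / f radians off the axis. A picture is of the moment at which its call begins: read the wrist's pose just before it. calibration takes no time and is no camera call.
- finish_job(): hands the job in; it is judged then, once.
The state is a dict: "time_s": time; "joints": joint angles; "dq": joint speeds; "tau": joint torques, N m; "eef_pos": TCP position; "ee_rot": TCP orientation; "force": force on the tool from outside, world axes, zero at the start; "wrist_torque": the same for the moment, N m; "grip_width": opening from 0.0 (shut) to 1.0 (fully open); "grip_force": force on a finger pad.
Only numpy, scipy, OpenCV 4.12 (cv2) and the standard library are available. Lean on these libraries where they do the work, as an engineer would, in place of code of your own. Each camera call takes 0.05 s, during which the arm holds its last target. There are 200 camera calls.

TASK

Connect the square-bodied plug from the rack to the quick coupling on the bench station: first push the coupling's spring sleeve back (down) until it catches and let go of it, then press the plug slowly and gently straight down into the mouth until it seats and the sleeve springs fully forward over it, and leave the plug locked upright in the coupling. Never press the plug hard (keep well below 30 N), leave the round-headed stopper in the rack, and do not disturb the loose dropper bottle and spray bottle.

Things in the scene. Friction and masses are not known exactly. Their poses are not given: they have to be found in the camera images.
- station: Fixed bench station: aluminium block 110x90x30 mm (x,y,z), a steel quick coupling upright on it. Origin: centre of the block's underside, on the coupling's vertical axis. The coupling stands on a threaded riser, screwed out by h = 0 to 14 mm, different each start; h is NOT measured: feel it. Heights below are over the origin.
- mouth (a point): Axis point at the coupling's mouth if h were 0 (81 mm; the real mouth is h higher). Fixed rim, 29 mm wide, countersunk to a bore of 22 mm diameter 4.5 mm below. With the sleeve forward, locking dogs close the bore (flat tops at 71 mm + h) and the plug cannot enter; with it caught back the plug slides in freely.
- flange (a point): Axis point at the sleeve's flange upper face, sleeve forward, if h were 0 (56 mm; really h higher). The dark steel sleeve, 42 mm diameter, top at 79 mm + h, surrounds the coupling; flange at its lower end 52 mm diameter, 6 mm thick. Grip the sleeve from above and push down: 6 N rising to 10 N, about 5 N more just before the catch.
- seat (a point): Axis point at the firm rubber seat (8 N/mm, gives 3 mm) for the nose tip in the bore if h were 0 (50.5 mm; really h higher). 3.5 mm above it the tip meets a sprung plate; pressing that 2 to 3 mm with 3 to 8 N trips the catch: sleeve springs up, dogs lock the groove (tip then at 50 to 54.5 mm + h). Past that the force grows fast: press at 10 mm/s or slower, in small steps.
- sleeve (a joint): travel of the spring sleeve along the coupling axis, m: 0 fully forward (up), grows as it is pushed back (down); it passes the catch at 0.010 and, let go, stays back at about 0.010 until the plug trips it; hard stop 0.0125
- plug: Plug, loose, 0.12 kg, 90 mm long, nose down in the rack. Origin: centre of the nose tip, z up to the tail. Steel nose 20 mm diameter, tip chamfered to 15 mm; groove 12 to 24 mm above the tip; shoulder disc of 26 mm diameter at 33 to 37 mm, resting on the rack; brass square grip 20x20 mm, faces square to x and y, 37 to 77 mm (grip at about 60); barb to 90 mm.
- stopper: Plain blanking stopper, loose, same nose but no groove, a round brass knob of 28 mm diameter 47 to 59 mm above its nose tip (the origin); stands in one of the rack's outer holes and stays there
- rack: fixed white plastic block 56x140x45 mm (x,y,z), origin at the centre of its underside; three holes of 22.5 mm diameter, 40 mm deep, along its y at -45, 0 and 45 mm; plug and stopper stand in the outer two, either way round, noses 33 mm deep
- dropper: small amber dropper bottle with black bulb, 30x30x92 mm, loose, on the table; origin at the centre of its underside; leave it alone
- spray: small spray bottle with a tall white nozzle, 30x30x118 mm, loose, on the table; origin at the centre of its underside; leave it alone
There are look-alikes about, which are no part of the job. What is shaped like the plug but turquoise is not meant.

How it is judged (in metres and radians):
On the way:
1. the sleeve is caught back and the hand has let go of it (hand touching nothing, sleeve more than 8.5 mm back) (value of joint sleeve above 0.0085 m and contact force between the fingers and anything else below 0.3 N and horizontal distance between plug and station above 0.05 m), for 0.2 s.
At the end, for the whole second after the job is handed in: sleeve fully forward again (within 1.5 mm); plug at rest, upright within 0.1 rad, locked in the coupling: nose tip within 4 mm of the coupling axis and 48 to 69.5 mm above the block's underside; stopper still upright in the rack, moved less than 20 mm (value of joint sleeve below 0.0015 m and horizontal distance between plug and station below 0.004 m and z of plug in the frame of station between 0.048 and 0.0695 m and angle between each of plug, stopper's own z axis and vertical below 0.1 rad and linear speed of plug below 0.01 m/s and distance of stopper from where it was at the start of the episode below 0.02 m); the robot touches nothing.
It fails at once if the plug is pressed against the station with more than 30 N (contact force between plug and station above 30 N).
It fails at once if the dropper bottle or the spray bottle is shifted by more than 30 mm (distance of any of dropper, spray from where it was at the start of the episode above 0.03 m).
It also fails if it takes over 64 s, if anything falls off the work surface, if the arm or the gripper's body presses on something with over 40 N, if the wrist force passes 120 N, or if a joint passes its speed limit or range.

## Working session

There is one attempt and no reset: what is moved stays moved. The work goes in short steps, Python scripts to look and compute and a shell command to move; the robot and the scene stay as the last step left them, time stands still between calls to the robot, and variables do not carry over. Pictures are saved under pics/ and viewed, at most 10 in all, crops included, and the job is handed in when it is done.

```bash
mkdir -p pics; ls
python3 - <<'E'
from rig import sense, eyes
import cv2,numpy as np
s=sense();print(s)
for n in ["scene","side","wrist"]:
    im=eyes.capture(n);cv2.imwrite(f"pics/{n}0.png",im[:,:,::-1]);print(n,{k:np.round(v,3).tolist() for k,v in eyes.calibration(n).items()})
E
```

```text
pics
{'time_s': 0.0, 'joints': array([-1.51242334e+00,  3.13452592e-01,  1.49848542e+00,  3.96143322e-05,
        1.33100023e+00, -2.23406886e-01]), 'dq': array([ 0.00185179,  0.00058162, -0.00033924, -0.00044218,  0.00052063,
       -0.00144292]), 'tau': array([-4.90345002e-06, -4.12262464e+01, -2.59742564e+01, -1.92603352e-04,
        4.16200128e-03, -1.46199307e-05]), 'eef_pos': array([ 145.96315202, -504.03190057,  241.7155493 ]), 'ee_rot': array([-6.68921508e-04,  9.90091857e-01,  1.40419589e-01,  7.46259064e-05]), 'force': array([-0.18504761, -0.47703284,  0.07655192]), 'wrist_torque': array([-0.0132676 , -0.00495421,  0.01675836]), 'grip_force': 0.0, 'grip_width': 1.000849334452191}
scene {'fx': 529.402, 'fy': 529.402, 'cx': 321.459, 'cy': 229.051, 'cam_to_world': [[-0.867, -0.277, 0.413, 141.492], [-0.498, 0.495, -0.712, 677.848], [-0.007, -0.823, -0.568, 628.493], [0.0, 0.0, 0.0, 1.0]]}
side {'fx': 495.722, 'fy': 495.722, 'cx': 318.851, 'cy': 242.776, 'cam_to_world': [[-0.997, -0.046, 0.068, 464.192], [-0.082, 0.523, -0.849, 794.537], [0.004, -0.851, -0.525, 573.806], [0.0, 0.0, 0.0, 1.0]]}
wrist {'fx': 371.648, 'fy': 371.648, 'cx': 322.288, 'cy': 239.579, 'mount': [[-0.001, -0.962, -0.273, 69.878], [1.0, -0.001, 0.001, 0.282], [-0.001, -0.273, 0.962, -132.149], [0.0, 0.0, 0.0, 1.0]]}
```

View pics/scene0.png

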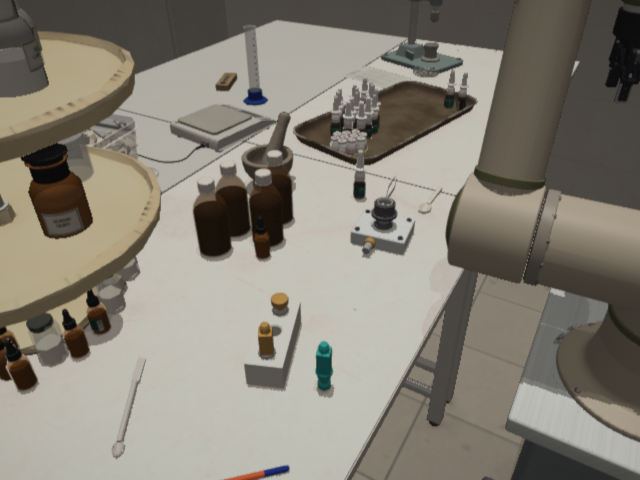

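View pics/side0.png

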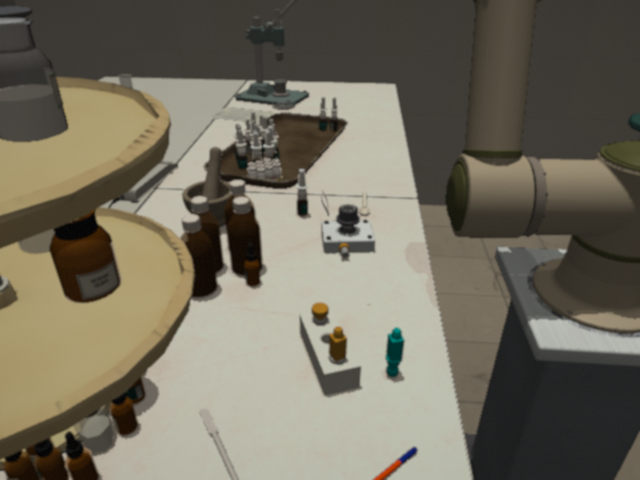

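The scene view shows the coupling at (384,212) on its block, the rack with the square brass plug at (266,338) at its near end, the stopper at (280,300), the turquoise decoy at (324,365), the dropper at (262,238) and the spray at (360,178). In the side view the coupling is at (348,218), the plug at (338,344) and the stopper at (320,312).

```bash
cat > h.py <<'E'
import numpy as np,cv2
from rig import sense,eyes
from scipy.spatial.transform import Rotation as R
def ray(n,px,T=None):
    c=eyes.calibration(n);d=(np.array(px,float)-[c['cx'],c['cy']])/c['fx']
    if n=='wrist':
        r=np.hypot(*d);v=np.array([*(d/max(r,1e-9)*np.sin(r)),np.cos(r)]);M=T@np.array(c['mount'])
    else: v=np.array([*d,1.]);M=np.array(c['cam_to_world'])
    v=M[:3,:3]@v;return M[:3,3],v/np.linalg.norm(v)
def tool(s):
    T=np.eye(4);q=s['ee_rot'];T[:3,:3]=R.from_quat([q[1],q[2],q[3],q[0]]).as_matrix();T[:3,3]=s['eef_pos'];return T
def plane(o,d,z): return o+d*(z-o[2])/d[2]
def meet(rays):
    A=sum(np.eye(3)-np.outer(d,d) for o,d in rays);b=sum((np.eye(3)-np.outer(d,d))@o for o,d in rays)
    return np.linalg.solve(A,b)
E
python3 - <<'E'
from h import *
P={'plugtop':((265,325),(338,330)),'stopper':((280,300),(320,310)),'mouth':((384,202),(348,209)),'dropper top':((262,219),(252,252)),'spraytop':((360,154),(302,172)),'turq top':((324,345),(397,331))}
for k,(a,b) in P.items():
    r=[ray('scene',a),ray('side',b)];print(k,np.round(meet(r),1))
# rack top corners & station block corners
for k,a,z in [('rack nr',(279,384),0),('rack nl',(247,381),0),('rack tnl',(249,362),45),('rack tnr',(282,364),45),('rack tfr',(301,305),45),('st base a',(353,243),0),('st near r',(405,250),0),('st tl',(373,212),30),('st tr',(414,221),30),('st bl',(352,236),30),('st br',(405,242),30)]:
    print(k,np.round(plane(*ray('scene',a),z),1))
for k,a,z in [('rack tnl',(324,370),45),('rack tnr',(359,366),45),('rack tfl',(300,318),45),('st tl',(322,224),30),('st tr',(371,223),30),('st bl',(323,245),30),('st br',(374,244),30)]:
    print('side',k,np.round(plane(*ray('side',a),z),1))
for n in ['scene0','side0']:
    im=cv2.imread(f'pics/{n}.png')
    a=im[150:260,330:430] if n[1]=='c' else im[155:265,300:400]
    b=im[280:395,230:340] if n[1]=='c' else im[285:400,295:405]
    cv2.imwrite(f'pics/c_{n}.png',np.hstack([cv2.resize(a,(400,440),interpolation=cv2.INTER_CUBIC),cv2.resize(b,(400,440),interpolation=cv2.INTER_CUBIC)]))
E
```

```text
plugtop [479.5 255.6  96.5]
stopper [511.9 171.9  62.5]
mouth [ 477.9 -146.6   81.7]
dropper top [654.5  16.9  73.2]
spraytop [ 588.6 -261.7  110.7]
turq top [394.  238.8  86. ]
rack nr [454.1 267.7   0. ]
rack nl [498.3 286.4   0. ]
rack tnl [490.5 285.8  45. ]
rack tnr [447.5 265.7  45. ]
rack tfr [488.1 148.4  45. ]
st base a [519.2 -98.8   0. ]
st near r [ 419.  -128.1    0. ]
st tl [ 514.7 -180.    30. ]
st tr [ 427.6 -190.    30. ]
st bl [513.4 -81.5  30. ]
st br [ 415.6 -113.4   30. ]
side rack tnl [496.7 285.5  45. ]
side rack tnr [446.7 273.4  45. ]
side rack tfl [544.1 175.   45. ]
side st tl [ 534.2 -165.1   30. ]
side st tr [ 425.3 -179.4   30. ]
side st bl [525.3 -77.   30. ]
side st br [419.7 -90.4  30. ]
```

View pics/wrist0.png

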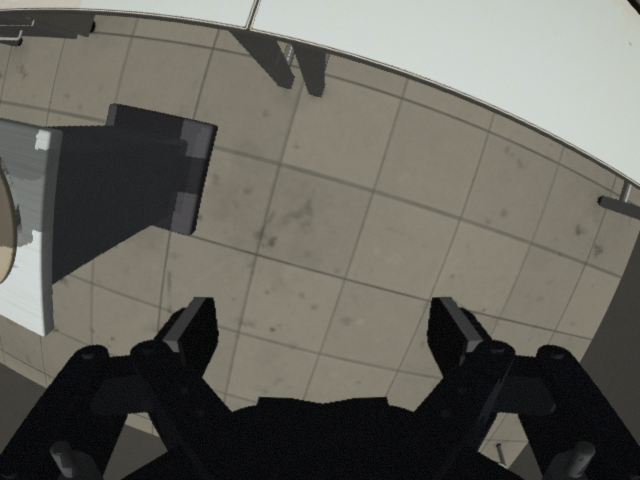

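The wrist view shows only floor and the bench edge, with the open fingers in the lower half. I'll move over the station at height.

```bash
python3 -m jog '[[0.042,-0.025,0,0,0,0,0.0854],[0.042,-0.025,0,0,0,0,0.0854],[0.042,-0.025,0,0,0,0,0.0854],[0.042,-0.025,0,0,0,0,0.0854],[0.042,-0.025,0,0,0,0,0.0854]]' 60; python3 -m jog '[[0.042,-0.025,0,0,0,0,0.0854],[0.042,-0.025,0,0,0,0,0.0854],[0.042,-0.025,0,0,0,0,0.0854],[0.042,-0.025,0,0,0,0,0.0854],[0.042,-0.025,0,0,0,0,0.0854]]'; python3 -m jog '[[0,0,0,0,0,0,0.0854],[0,0,0,0,0,0,0.0854]]'
python3 - <<'E'
from h import *
s=sense();print(s['eef_pos'],s['ee_rot'],s['force'])
im=eyes.capture('wrist');cv2.imwrite('pics/w1.png',im[:,:,::-1])
E
```

```text
time_s: 0.65
eef_pos: [313.9, -324.2, 242.3]
ee_rot: [0.0, 0.99, 0.14, 0.0]
force: [0.1, -0.7, -0.8]
grip_width: 1.002
grip_force: 0.0
time_s: 1.15
eef_pos: [480.9, -145.5, 242.2]
ee_rot: [0.0, 0.99, 0.14, -0.0]
force: [-0.2, -0.9, -0.4]
grip_width: 1.0
grip_force: 0.0
time_s: 1.35
eef_pos: [480.0, -146.7, 241.9]
ee_rot: [-0.0, 0.99, 0.141, -0.0]
force: [-0.5, -0.6, 0.1]
grip_width: 1.002
grip_force: 0.0
[ 480.01736446 -146.714122    241.90165778] [-1.51240036e-04  9.89938906e-01  1.41494739e-01 -4.21121199e-04] [-0.46525434 -0.57054524  0.11845644]
```

View pics/w1.png

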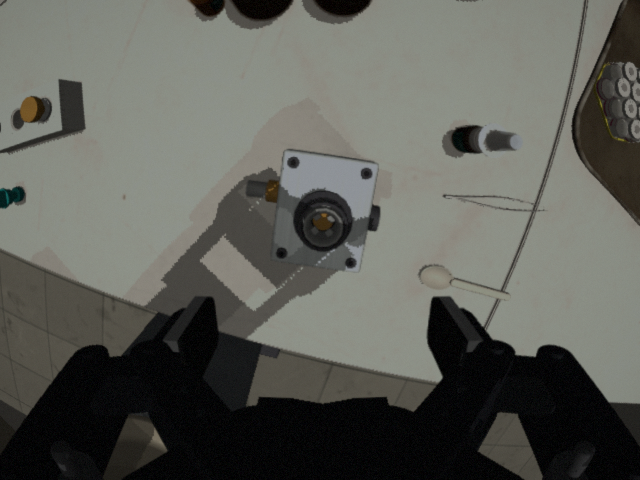

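The wrist view shows the block's top with corners near (286,150), (379,163), (358,270) and (273,257), and the coupling mouth at about (323,228). Next I'll compute the axis from the block corners and crop the mouth.

Run:
```python
from h import *
s=sense();T=tool(s)
C=[(286,150),(379,163),(358,270),(273,257)];S=[(293,162),(366,174),(351,263),(281,253)]
for Q in (C,S):
    W=np.array([plane(*ray('wrist',c,T),30) for c in Q]);print(np.round(W,1).tolist(),W.mean(0).round(1))
    e=W[1]-W[0];e2=W[2]-W[3];print(np.degrees(np.arctan2(e[1],e[0])),np.degrees(np.arctan2(e2[1],e2[0])),np.linalg.norm(e),np.linalg.norm(W[2]-W[1]))
for h in (0,7,14): print(h,[plane(*ray('wrist',p,T),81+h).round(1).tolist() for p in [(323,228),(323,222)]])
im=cv2.imread('pics/w1.png')[135:285,250:400];cv2.imwrite('pics/w1c.png',cv2.resize(im,(600,600),interpolation=cv2.INTER_CUBIC))
```

```text
[[526.1, -100.0, 30.0], [538.7, -186.0, 30.0], [432.7, -198.6, 30.0], [422.5, -114.3, 30.0]] [ 480.  -149.7   30. ]
-81.70227257117345 -83.1110161771234 86.88176679528638 106.6973361757919
[[517.1, -109.2, 30.0], [525.2, -177.4, 30.0], [437.8, -189.6, 30.0], [428.7, -120.9, 30.0]] [ 477.2 -149.3   30. ]
-83.18726462611991 -82.47701889423072 68.59584578608293 88.23638452136133
0 [[476.5, -149.6, 81.0], [481.3, -148.2, 81.0]]
7 [[478.2, -149.1, 88.0], [482.9, -147.8, 88.0]]
14 [[479.8, -148.6, 95.0], [484.4, -147.3, 95.0]]
```

View pics/w1c.png

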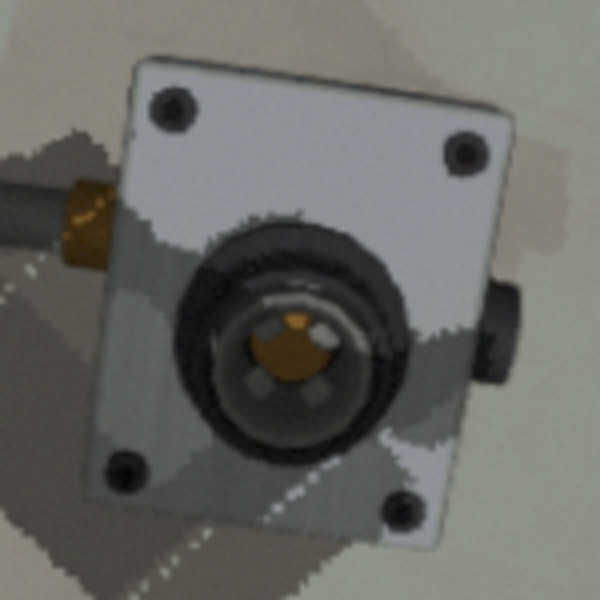

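The crop shows the block's screws and the coupling's flange circle centred near wrist pixel (323,221), with the rim circle centred near (323,227). That puts the axis at about (478.5, -149.3). Next I'll descend with the fingers at 60 mm and grip the sleeve.

```bash
python3 -m jog '[[-0.002,0.002,0.035,0,0,0,0.062],[0,0,0.04,0,0,0,0.062],[0,0,0.04,0,0,0,0.062],[0,0,0.03,0,0,0,0.062],[0,0,0,0,0,0,0.062]]' 60; python3 -m jog '[[0,0,0.007,0,0,0,0.062],[0,0,0.007,0,0,0,0.062],[0,0,0,0,0,0,0.062]]'
python3 - <<'E'
from h import *
s=sense();print(s['eef_pos'],s['force'])
cv2.imwrite('pics/w2.png',eyes.capture('wrist')[:,:,::-1])
cv2.imwrite('pics/sd2.png',cv2.resize(eyes.capture('side')[130:270,280:420,::-1],(560,560),interpolation=cv2.INTER_CUBIC))
E
```

```text
time_s: 1.9
eef_pos: [476.0, -150.1, 94.3]
ee_rot: [-0.002, 0.99, 0.139, -0.003]
force: [-0.2, -0.5, 1.0]
grip_width: 0.728
grip_force: 0.0
time_s: 2.2
eef_pos: [478.6, -150.2, 83.6]
ee_rot: [0.0, 0.99, 0.14, 0.0]
force: [0.3, -1.0, 0.7]
grip_width: 0.727
grip_force: 0.0
[ 478.55993584 -150.15254648   83.60695806] [ 0.26269343 -0.9767314   0.69547081]
```

View pics/w2.png

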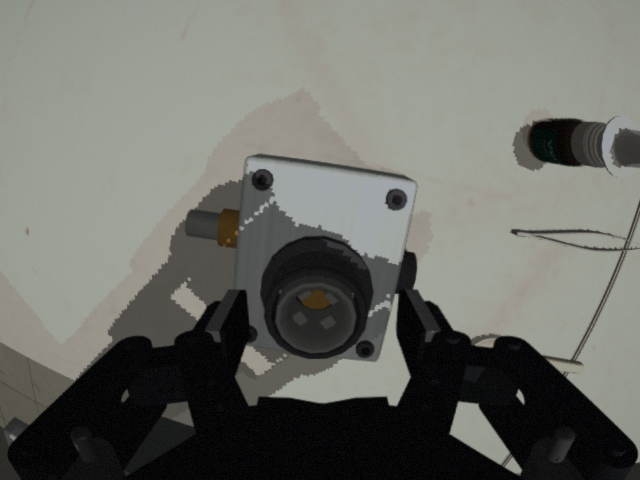

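The pads are at about (232,320) and (410,320), with the rim centred at about (319,312) between them. The alignment is good, so I'll close on the sleeve.

```bash
python3 -m jog '[[0,0,0,0,0,0,0.03],[0,0,0,0,0,0,0.03],[0,0,0,0,0,0,0.03],[0,0,0,0,0,0,0.03],[0,0,0,0,0,0,0.03]]' 70; python3 -c "
from h import *
s=sense();print(s['eef_pos'],s['force'],s['wrist_torque'])"
```

```text
time_s: 2.8
eef_pos: [478.2, -148.1, 83.7]
ee_rot: [-0.002, 0.99, 0.14, -0.0]
force: [-1.9, 11.0, 5.2]
grip_width: 0.46
grip_force: 69.6
[ 478.1751218  -148.0807597    83.66511904] [-1.9204203  11.02234438  5.20134059] [ 1.6316586   0.33335166 -0.14515675]
```

```bash
python3 -m jog '[[0,-0.002,0.002,0,0,0,0.03],[0,0,0.002,0,0,0,0.03],[0,0,0.002,0,0,0,0.03],[0,0,0,0,0,0,0.03]]' 90;python3 -m jog '[[0,0,0.002,0,0,0,0.03],[0,0,0.002,0,0,0,0.03],[0,0,0,0,0,0,0.03]]'
```

```text
time_s: 3.2
eef_pos: [478.2, -147.7, 78.2]
ee_rot: [0.0, 0.99, 0.14, 0.0]
force: [-2.0, 3.6, 6.9]
grip_width: 0.452
grip_force: 89.7
time_s: 3.5
eef_pos: [478.2, -147.7, 74.3]
ee_rot: [0.0, 0.99, 0.14, 0.0]
force: [-2.9, 3.8, 9.1]
grip_width: 0.455
grip_force: 90.4
```

```bash
python3 -m jog '[[0,0,0.001,0,0,0,0.03],[0,0,0,0,0,0,0.03]]';python3 -m jog '[[0,0,0.001,0,0,0,0.03],[0,0,0,0,0,0,0.03]]';python3 -m jog '[[0,0,0.001,0,0,0,0.03],[0,0,0,0,0,0,0.03]]'
```

```text
time_s: 3.7
eef_pos: [478.2, -147.7, 73.4]
ee_rot: [0.0, 0.99, 0.14, 0.0]
force: [-3.5, 3.4, 9.9]
grip_width: 0.449
grip_force: 90.4
time_s: 3.9
eef_pos: [478.3, -147.8, 73.1]
ee_rot: [0.0, 0.99, 0.14, 0.0]
force: [-5.6, 4.6, 17.2]
grip_width: 0.452
grip_force: 91.2
time_s: 4.1
eef_pos: [478.4, -147.8, 73.0]
ee_rot: [0.0, 0.99, 0.14, 0.001]
force: [-9.1, 6.3, 27.9]
grip_width: 0.453
grip_force: 92.4
```

```bash
python3 -m jog '[[0,0,0.001,0,0,0,0.03],[0,0,0,0,0,0,0.03]]'; python3 -m jog '[[0,0,-0.002,0,0,0,0.03],[0,0,0,0,0,0,0.03]]';python3 -m jog '[[0,0,-0.002,0,0,0,0.03],[0,0,0,0,0,0,0.03]]'
```

```text
time_s: 4.3
eef_pos: [478.5, -147.8, 72.9]
ee_rot: [0.001, 0.99, 0.141, 0.001]
force: [-12.9, 8.5, 38.7]
grip_width: 0.448
grip_force: 93.6
time_s: 4.5
eef_pos: [478.3, -147.7, 73.1]
ee_rot: [0.0, 0.99, 0.14, 0.001]
force: [-5.7, 4.9, 18.3]
grip_width: 0.451
grip_force: 91.2
time_s: 4.7
eef_pos: [478.2, -147.7, 74.6]
ee_rot: [0.0, 0.99, 0.14, 0.0]
force: [-2.9, 4.6, 9.5]
grip_width: 0.451
grip_force: 90.4
```

```bash
python3 -m jog '[[0,0,-0.001,0,0,0,0.03],[0,0,0,0,0,0,0.03]]'; python3 -m jog '[[0,0,-0.001,0,0,0,0.03],[0,0,0,0,0,0,0.03]]'
```

```text
time_s: 4.9
eef_pos: [478.2, -147.8, 75.5]
ee_rot: [0.0, 0.99, 0.14, 0.0]
force: [-3.8, 3.4, 9.6]
grip_width: 0.453
grip_force: 90.3
time_s: 5.1
eef_pos: [478.1, -147.7, 75.9]
ee_rot: [0.0, 0.99, 0.14, 0.0]
force: [-2.1, 2.2, 5.7]
grip_width: 0.45
grip_force: 90.7
```

```bash
python3 -m jog '[[0,0,-0.001,0,0,0,0.03],[0,0,0,0,0,0,0.03]]'; python3 -m jog '[[0,0,0,0,0,0,0.062],[0,0,0,0,0,0,0.062],[0,0,0,0,0,0,0.062],[0,0,0,0,0,0,0.062]]'; python3 -c "
from h import *
s=sense();print(s['eef_pos'],s['force'],s['wrist_torque'])"
```

```text
time_s: 5.3
eef_pos: [478.1, -147.7, 76.3]
ee_rot: [-0.0, 0.99, 0.14, 0.0]
force: [0.6, 3.1, 0.6]
grip_width: 0.453
grip_force: 91.1
time_s: 5.7
eef_pos: [478.0, -148.1, 76.3]
ee_rot: [0.0, 0.99, 0.14, 0.0]
force: [-0.6, -0.3, -0.5]
grip_width: 0.727
grip_force: 0.0
[ 478.00368871 -148.08340884   76.3423974 ] [-0.58633094 -0.30460627 -0.47883698] [-0.02370298 -0.06374184 -0.01475432]
```

The sleeve held with no force on the hand, so it is caught. I'll lift and go over to the plug.

```bash
python3 -m jog '[[0,0,-0.03,0,0,0,0.07],[0,0,-0.045,0,0,0,0.07],[0,0,-0.045,0,0,0,0.07],[0,0,-0.03,0,0,0,0.07],[0.014,-0.048,0,0,0,0,0.07]]'; python3 -m jog '[[0.014,-0.048,0,0,0,0,0.07],[0.014,-0.048,0,0,0,0,0.07],[0.014,-0.048,0,0,0,0,0.07],[0.014,-0.048,0,0,0,0,0.07],[0.014,-0.048,0,0,0,0,0.07]]'; python3 -m jog '[[0.014,-0.048,0,0,0,0,0.07],[0.016,-0.048,0,0,0,0,0.07],[0,0,0,0,0,0,0.07],[0,0,0,0,0,0,0.07]]'
python3 - <<'E'
from h import *
s=sense();print(s['eef_pos'],s['force'])
cv2.imwrite('pics/w3.png',eyes.capture('wrist')[:,:,::-1])
E
```

```text
time_s: 6.2
eef_pos: [479.7, -101.5, 230.3]
ee_rot: [0.003, 0.99, 0.138, 0.003]
force: [0.2, 0.6, -1.2]
grip_width: 0.813
grip_force: 0.0
time_s: 6.7
eef_pos: [478.2, 154.0, 226.5]
ee_rot: [0.0, 0.99, 0.14, 0.0]
force: [0.6, 0.5, 0.4]
grip_width: 0.818
grip_force: 0.0
time_s: 7.1
eef_pos: [480.4, 252.6, 226.0]
ee_rot: [0.0, 0.99, 0.141, -0.0]
force: [0.6, 0.2, 0.6]
grip_width: 0.821
grip_force: 0.0
[480.39908772 252.56524184 225.99385419] [0.62795458 0.20774226 0.58135681]
```

View pics/w3.png

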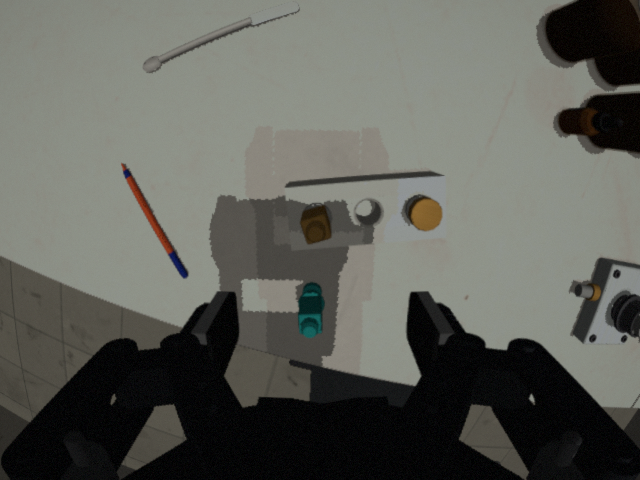

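The plug is at (316,225) in the rack, the empty hole at (368,212) and the stopper at (425,213). I'll crop and zoom on the plug.

Run:
```python
import cv2
im=cv2.imread('pics/w3.png')[165:255,270:360];cv2.imwrite('pics/w3c.png',cv2.convertScaleAbs(cv2.resize(im,(540,540),interpolation=cv2.INTER_CUBIC),alpha=2))
```

```text
(no output)
```

View pics/w3c.png

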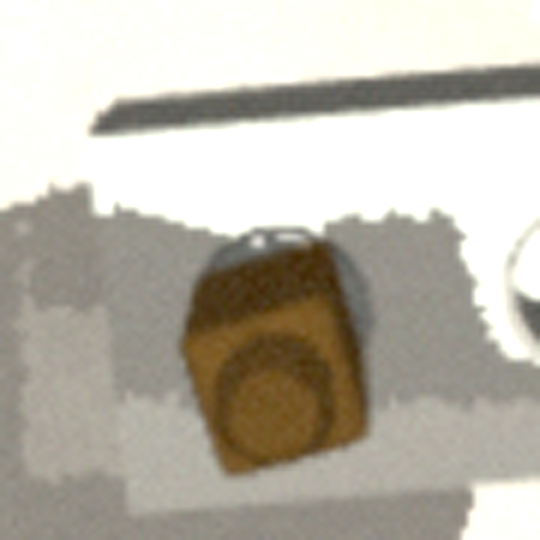

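The crop shows the grip's square top with corners at wrist pixels (300.8,222), (326.7,215), (331.3,238) and (308.3,244.2), and the barb centre at (315.3,233.3). The square is turned slightly relative to the tool.

Run:
```python
from h import *
s=sense();T=tool(s)
W=np.array([plane(*ray('wrist',c,T),89) for c in [(300.8,222),(326.7,215),(331.3,238),(308.3,244.2)]])
L=(np.linalg.inv(T)@np.c_[W,np.ones(4)].T).T[:,:3]
print(W.round(1).tolist(),W.mean(0).round(1),'tool',L.mean(0).round(1))
for i in range(4):
    e=L[(i+1)%4]-L[i];print(np.linalg.norm(e).round(1),np.degrees(np.arctan2(e[1],e[0])).round(1)%90)
b=plane(*ray('wrist',(315.3,233.3),T),102);print('barb',b,(np.linalg.inv(T)@[*b,1]).round(1))
e=plane(*ray('wrist',(360,180.8),T),45)-plane(*ray('wrist',(285.3,187),T),45);e=T[:3,:3].T@e;print('rack',np.degrees(np.arctan2(e[1],e[0]))%90)
```

```text
[[483.2, 268.4, 89.0], [493.6, 251.3, 89.0], [477.6, 243.0, 89.0], [468.1, 258.4, 89.0]] [480.6 255.3  89. ] tool [  1.1  -3.6 137.1]
20.0 74.7
18.0 78.80000000000001
18.0 74.4
18.1 72.6
barb [481.16785248 256.34175974 102.        ] [  1.9  -4.5 124.1   1. ]
rack 85.27142001597923
```

```bash
python3 -m jog '[[0.001,-0.005,0,0,0,0,0.045],[0,0,0,0,0,-0.13,0.045],[0,0,0,0,0,-0.13,0.045],[0,0,0.03,0,0,0,0.045],[0,0,0.03,0,0,0,0.045]]'; python3 -m jog '[[0,0,0.03,0,0,0,0.045],[0,0,0,0,0,0,0.045]]'
python3 - <<'E'
from h import *
s=sense();print(s['eef_pos'],s['force'])
cv2.imwrite('pics/w4.png',eyes.capture('wrist')[:,:,::-1])
E
```

```text
time_s: 7.65
eef_pos: [480.9, 256.2, 166.3]
ee_rot: [0.0, 0.964, 0.267, 0.001]
force: [0.6, -0.1, -0.6]
grip_width: 0.526
grip_force: 0.0
time_s: 7.85
eef_pos: [478.8, 255.7, 133.2]
ee_rot: [0.0, 0.964, 0.267, -0.003]
force: [0.5, -0.5, 0.9]
grip_width: 0.529
grip_force: 0.0
[478.79471196 255.66319192 133.24134951] [ 0.48486931 -0.49129013  0.89266466]
```

View pics/w4.png

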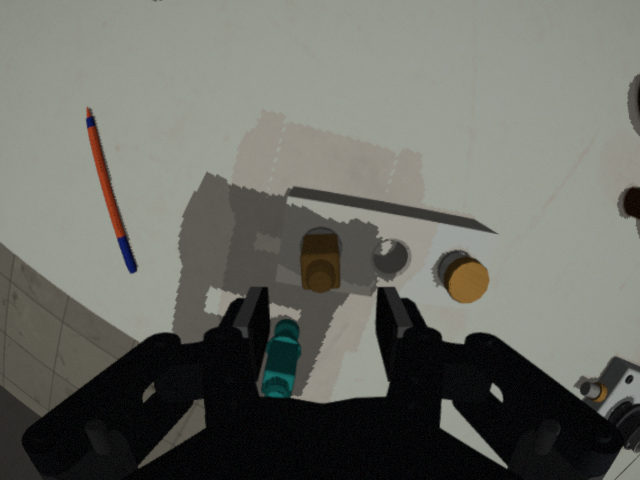

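The plug's square now lies parallel to the pads, with the barb at (320,281) and the finger midline at column 322. I'll check the offset and then descend.

```bash
python3 - <<'E'
from h import *
s=sense();T=tool(s)
for p,z in [((320,281),102),((321,273),89)]:
    b=plane(*ray('wrist',p,T),z);print(b.round(1),(np.linalg.inv(T)@[*b,1]).round(1),s['eef_pos'].round(1))
E
python3 -m jog '[[0.001,0,0.03,0,0,0,0.045],[0.001,0,0.025,0,0,0,0.045],[0,0,0.012,0,0,0,0.045],[0,0,0,0,0,0,0.045]]'
```

```text
[481.3 257.6 102. ] [ 2.  -0.5 33.7  1. ] [479.9 256.2 135.7]
[480.8 256.8  89. ] [ 1.1 -0.  46.7  1. ] [479.9 256.2 135.7]
time_s: 8.3
eef_pos: [482.1, 257.9, 69.5]
ee_rot: [-0.0, 0.964, 0.267, -0.0]
force: [0.6, -0.3, 0.7]
grip_width: 0.53
grip_force: 0.0
```

```bash
python3 -m jog '[[0,0,0.004,0,0,0,0.045],[0,0,0,0,0,0,0.01],[0,0,0,0,0,0,0.01],[0,0,0,0,0,0,0.01],[0,0,0,0,0,0,0.01]]' 40;python3 -m jog '[[0,0,0,0,0,0,0.01],[0,0,0,0,0,0,0.01]]' 80; python3 -c "
from h import *
s=sense();print(s['eef_pos'],s['force'],s['wrist_torque'])"
```

```text
time_s: 8.8
eef_pos: [482.5, 258.3, 66.3]
ee_rot: [0.0, 0.964, 0.268, 0.001]
force: [-0.7, -0.8, 6.2]
grip_width: 0.229
grip_force: 40.3
time_s: 9.0
eef_pos: [482.5, 258.3, 66.4]
ee_rot: [0.0, 0.964, 0.268, 0.001]
force: [-1.5, -1.8, 7.4]
grip_width: 0.22
grip_force: 77.8
[482.46883267 258.27521486  66.40709101] [-1.5391496  -1.80791607  7.44912928] [-0.22295337  0.23746225 -0.01923337]
```

```bash
python3 -m jog '[[0,0,-0.01,0,0,0,0.01],[0,0,-0.02,0,0,0,0.01],[0,0,-0.03,0,0,0,0.01],[0,0,-0.04,0,0,0,0.01],[0,0,-0.025,0,0,0,0.01]]'; python3 -m jog '[[0,0,0,0,0,0,0.01],[0,0,0,0,0,0,0.01]]'
python3 - <<'E'
from h import *
s=sense();print(s['eef_pos'],s['force'],s['wrist_torque'])
cv2.imwrite('pics/w5.png',eyes.capture('wrist')[200:440,180:470,::-1])
i=eyes.capture('side')[:,:,::-1];cv2.imwrite('pics/side5.png',i)
c=eyes.capture('scene')[:,:,::-1];cv2.imwrite('pics/scene5.png',c)
a=cv2.imread('pics/w5.png')
pl=lambda n,p:(np.linalg.inv(np.array(eyes.calibration(n)['cam_to_world']))@[*p,1])[:3]
def pix(n,p):
    q=pl(n,p);k=eyes.calibration(n);return [int(k['fx']*q[0]/q[2]+k['cx']),int(k['fy']*q[1]/q[2]+k['cy'])]
p=s['eef_pos']-[0,0,25]
u=pix('scene',p);v=pix('side',p);print(u,v)
f=lambda m,q:cv2.resize(m[q[1]-50:q[1]+50,q[0]-50:q[0]+50],(400,400),interpolation=cv2.INTER_CUBIC)
cv2.imwrite('pics/m5.png',np.hstack([f(c,u),f(i,v)]))
E
```

```text
time_s: 9.5
eef_pos: [482.3, 258.3, 193.5]
ee_rot: [-0.0, 0.964, 0.268, 0.002]
force: [0.7, 0.5, -2.2]
grip_width: 0.219
grip_force: 78.3
time_s: 9.7
eef_pos: [481.7, 258.1, 190.1]
ee_rot: [-0.0, 0.964, 0.268, -0.0]
force: [0.4, 0.5, -2.2]
grip_width: 0.224
grip_force: 78.4
[481.65139669 258.08513493 190.0566003 ] [ 0.40678014  0.52898504 -2.23861096] [7.43862379e-03 2.73795049e-06 1.27836879e-02]
[259, 288] [337, 292]
```

View pics/m5.png

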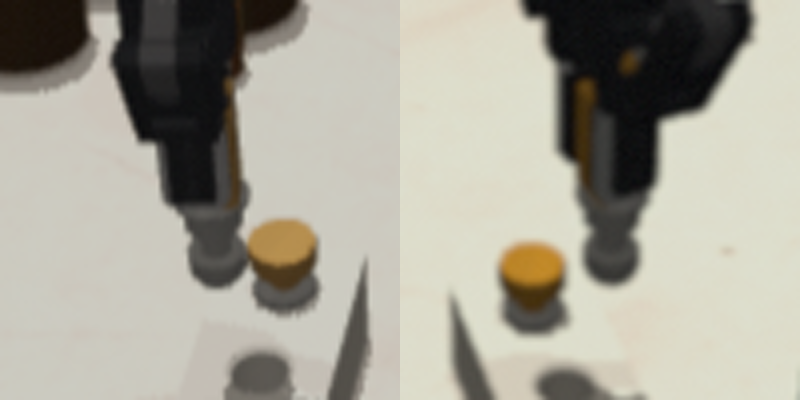

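Both crops show the plug held upright in the fingers, with its nose well above the rack and the stopper still in place. I'll carry it over to the coupling.

```bash
python3 -m jog '[[-0.0235,0.0385,0,0,0,0,0.01],[-0.0235,0.0385,0,0,0,0,0.01],[-0.0235,0.0385,0,0,0,0,0.01],[-0.0235,0.0385,0,0,0,0,0.01],[-0.0235,0.0385,0,0,0,0,0.01]]'; python3 -m jog '[[-0.0235,0.0385,0,0,0,0,0.01],[-0.0235,0.0385,0,0,0,0,0.01],[-0.0235,0.0385,0,0,0,0,0.01],[-0.0235,0.0385,0,0,0,0,0.01],[0,0,0,0,0,0,0.01]]'; python3 -m jog '[[0,0,0,0,0,0,0.01],[0,0,0,0,0,0,0.01]]'
python3 - <<'E'
from h import *
s=sense();print(s['eef_pos'],s['ee_rot'],s['force'])
# brass mask centroid of held plug + bright coupling in both fixed views
def proj(n,p):
    k=eyes.calibration(n);q=(np.linalg.inv(np.array(k['cam_to_world']))@[*p,1])[:3];return np.array([k['fx']*q[0]/q[2]+k['cx'],k['fy']*q[1]/q[2]+k['cy']])
for n in ('scene','side'):
    im=eyes.capture(n)[:,:,::-1];cv2.imwrite(f'pics/{n}6.png',im);g=cv2.cvtColor(im,cv2.COLOR_BGR2GRAY)
    tip=s['eef_pos']-[0,0,54.4]
    for z in (5,0,-5):   # nose band rows: dark nose against pale table
        u=proj(n,tip+[0,0,z+3]);r=int(round(u[1]));row=g[r,int(u[0])-25:int(u[0])+25];print(n,z,u.round(1),int(u[0])-25,row.tolist())
E
```

```text
time_s: 10.35
eef_pos: [479.8, 31.0, 189.4]
ee_rot: [-0.0, 0.964, 0.268, -0.001]
force: [1.2, 0.0, -1.2]
grip_width: 0.22
grip_force: 78.5
time_s: 10.85
eef_pos: [478.9, -152.1, 189.2]
ee_rot: [-0.0, 0.964, 0.265, -0.001]
force: [-0.2, 0.2, -1.7]
grip_width: 0.225
grip_force: 78.8
time_s: 11.05
eef_pos: [479.2, -146.8, 189.7]
ee_rot: [-0.001, 0.963, 0.268, -0.0]
force: [-0.3, 1.0, -1.4]
grip_width: 0.222
grip_force: 78.8
[ 479.23738802 -146.80374016  189.73218493] [-5.95821108e-04  9.63422877e-01  2.67984776e-01 -4.06873497e-04] [-0.27331202  0.98028343 -1.35421908]
scene 5 [385.4 174.8] 360 [104, 103, 102, 98, 113, 173, 193, 194, 194, 193, 192, 183, 176, 166, 166, 155, 137, 137, 159, 173, 172, 166, 108, 70, 71, 75, 74, 75, 76, 77, 77, 77, 117, 190, 193, 187, 193, 194, 195, 195, 195, 195, 195, 195, 196, 196, 197, 196, 196, 197]
scene 0 [385.2 177.2] 360 [97, 93, 89, 92, 108, 172, 194, 196, 196, 196, 196, 196, 196, 196, 196, 195, 194, 193, 193, 182, 167, 160, 120, 73, 60, 62, 62, 62, 63, 63, 61, 74, 130, 174, 152, 180, 185, 194, 195, 195, 195, 195, 195, 195, 196, 196, 196, 196, 196, 1
[... 381 characters left out ...]
6, 196, 196, 195, 188, 165, 119, 77, 58, 58, 57, 57, 58, 59, 84, 130, 171, 191, 194, 194, 194, 194, 195, 195, 195, 196, 196, 196, 196, 195, 195, 196, 195, 195]
side 0 [348.1 184. ] 323 [194, 194, 194, 195, 195, 196, 195, 194, 194, 194, 194, 195, 195, 195, 196, 196, 196, 195, 195, 195, 190, 166, 124, 77, 53, 49, 51, 50, 50, 58, 94, 144, 178, 193, 195, 195, 196, 195, 195, 195, 196, 195, 195, 195, 196, 195, 195, 195, 195, 195]
side -5 [348.  186.2] 323 [195, 195, 195, 196, 195, 195, 195, 195, 194, 195, 195, 196, 196, 195, 196, 195, 196, 195, 196, 195, 195, 190, 172, 141, 107, 90, 81, 79, 91, 121, 155, 180, 192, 195, 195, 196, 195, 195, 195, 194, 195, 194, 194, 194, 195, 196, 195, 195, 195, 195]
```

Run:
```python
from h import *
def proj(n,p):
    k=eyes.calibration(n);q=(np.linalg.inv(np.array(k['cam_to_world']))@[*p,1])[:3];return np.array([k['fx']*q[0]/q[2]+k['cx'],k['fy']*q[1]/q[2]+k['cy']])
for n in ('scene','side'):
  for t in ('0','6'):
    g=cv2.cvtColor(cv2.imread(f'pics/{n}{t}.png'),cv2.COLOR_BGR2GRAY)
    for z in (45,55,65,75,85):
        u=proj(n,[478.3,-147.7,z]);r=int(round(u[1]));row=g[r,int(u[0])-25:int(u[0])+26].astype(int)
        d=np.where(row<100)[0]; c=int(u[0])-25
        print(n,t,z,u.round(1),'dark',(c+d.min(),c+d.max(),(c+(d.min()+d.max())/2)) if len(d) else None, row[8:44:1].tolist() if t=='6' else '')
```

```text
scene 0 45 [383.  218.1] dark (np.int64(375), np.int64(394), np.float64(384.5)) 
scene 0 55 [383.3 213.9] dark (np.int64(372), np.int64(396), np.float64(384.0)) 
scene 0 65 [383.6 209.7] dark (np.int64(366), np.int64(395), np.float64(380.5)) 
scene 0 75 [383.9 205.4] dark (np.int64(375), np.int64(394), np.float64(384.5)) 
scene 0 85 [384.2 201.1] dark (np.int64(375), np.int64(393), np.float64(384.0)) 
scene 6 45 [383.  218.1] dark (np.int64(371), np.int64(396), np.float64(383.5)) [186, 186, 186, 186, 186, 178, 87, 62, 59, 42, 37, 34, 33, 36, 33, 33, 32, 33, 34, 34, 33, 34, 33, 32, 31, 32, 33, 33, 34, 37, 42, 94, 179, 185, 186, 190]
scene 6 55 [383.3 213.9] dark (np.int64(372), np.int64(395), np.float64(383.5)) [185, 184, 185, 185, 183, 145, 87, 64, 43, 33, 33, 32, 32, 33, 33, 33, 33, 32, 33, 32, 32, 32, 33, 33, 34, 31, 32, 32, 42, 94, 172, 194, 197, 197, 197, 198]
scene 6 65 [383.6 209.7] dark (np.int64(366), np.int64(394), np.float64(380.0)) [96, 67, 79, 116, 161, 189, 191, 180, 84, 32, 32, 36, 42, 48, 54, 56, 59, 61, 61, 59, 60, 63, 66, 70, 61, 46, 37, 37, 82, 167, 195, 198, 197, 1
[... 1408 characters left out ...]
.int64(339), np.int64(356), np.float64(347.5)) [188, 195, 196, 195, 196, 197, 196, 182, 141, 84, 41, 36, 43, 46, 46, 47, 47, 49, 48, 48, 48, 46, 45, 46, 44, 36, 58, 112, 158, 170, 154, 130, 122, 122, 119, 116]
side 6 75 [347.5 210.8] dark (np.int64(340), np.int64(356), np.float64(348.0)) [189, 192, 193, 192, 191, 192, 192, 184, 160, 119, 80, 55, 50, 49, 49, 53, 55, 55, 53, 56, 53, 55, 53, 51, 50, 61, 99, 139, 161, 158, 159, 168, 179, 186, 190, 188]
side 6 85 [347.7 206.7] dark (np.int64(343), np.int64(354), np.float64(348.5)) [187, 188, 188, 188, 190, 191, 190, 191, 190, 190, 175, 142, 101, 73, 59, 56, 56, 56, 56, 56, 55, 56, 59, 67, 98, 142, 177, 192, 195, 191, 185, 177, 169, 162, 160, 165]
```

The relative measurement puts the plug axis about 2.2 mm behind the TCP along tool x, so I'll correct by +1 mm and lower it in steps.

```bash
python3 -m jog '[[0.001,0,0.01,0,0,0,0.01],[0,0,0.01,0,0,0,0.01],[0,0,0.01,0,0,0,0.01],[0,0,0.004,0,0,0,0.01],[0,0,0,0,0,0,0.01]]' 90; python3 -m jog '[[0,0,0.001,0,0,0,0.01],[0,0,0.001,0,0,0,0.01],[0,0,0.001,0,0,0,0.01],[0,0,0.001,0,0,0,0.01],[0,0,0.001,0,0,0,0.01]]'; python3 -m jog '[[0,0,0.001,0,0,0,0.01],[0,0,0.001,0,0,0,0.01],[0,0,0.001,0,0,0,0.01],[0,0,0.001,0,0,0,0.01],[0,0,0.001,0,0,0,0.01]]'
```

```text
time_s: 11.65
eef_pos: [480.0, -147.1, 155.5]
ee_rot: [-0.001, 0.964, 0.268, -0.001]
force: [-0.3, 0.5, -0.2]
grip_width: 0.22
grip_force: 88.0
time_s: 12.15
eef_pos: [480.3, -147.3, 151.3]
ee_rot: [0.0, 0.964, 0.268, 0.0]
force: [0.1, 0.7, -1.6]
grip_width: 0.218
grip_force: 88.0
time_s: 12.65
eef_pos: [480.3, -147.3, 146.2]
ee_rot: [0.0, 0.964, 0.268, 0.0]
force: [-0.1, 0.1, -0.3]
grip_width: 0.218
grip_force: 88.0
```

```bash
python3 -m jog '[[0,-0.0005,0.001,0,0,0,0.01],[0,0,0.001,0,0,0,0.01],[0,0,0.001,0,0,0,0.01],[0,0,0.001,0,0,0,0.01],[0,0,0.001,0,0,0,0.01]]'; python3 -m jog '[[0,0,0.001,0,0,0,0.01],[0,0,0.001,0,0,0,0.01],[0,0,0.001,0,0,0,0.01]]'; python3 -m jog '[[0,0,0.001,0,0,0,0.01],[0,0,0.001,0,0,0,0.01],[0,0,0.001,0,0,0,0.01]]'
```

```text
time_s: 13.15
eef_pos: [480.0, -146.9, 141.2]
ee_rot: [0.0, 0.964, 0.268, 0.0]
force: [-1.2, 0.5, -1.3]
grip_width: 0.219
grip_force: 88.0
time_s: 13.45
eef_pos: [480.0, -146.9, 138.2]
ee_rot: [0.0, 0.964, 0.268, -0.0]
force: [0.3, -0.2, -0.8]
grip_width: 0.224
grip_force: 88.0
time_s: 13.75
eef_pos: [480.0, -146.9, 135.2]
ee_rot: [0.0, 0.964, 0.268, 0.0]
force: [-1.1, 0.3, -0.9]
grip_width: 0.219
grip_force: 88.0
```

```bash
for i in 1; do python3 -m jog '[[0,0,0.001,0,0,0,0.01],[0,0,0.001,0,0,0,0.01],[0,0,0.001,0,0,0,0.01]]'; done; python3 -m jog '[[0,0,0.001,0,0,0,0.01],[0,0,0.001,0,0,0,0.01],[0,0,0.001,0,0,0,0.01]]'; python3 -m jog '[[0,0,0.001,0,0,0,0.01],[0,0,0.001,0,0,0,0.01]]'
```

```text
time_s: 14.05
eef_pos: [480.0, -146.9, 132.2]
ee_rot: [0.0, 0.964, 0.268, -0.0]
force: [0.2, 0.6, -0.4]
grip_width: 0.223
grip_force: 88.0
time_s: 14.35
eef_pos: [480.0, -146.8, 129.2]
ee_rot: [-0.0, 0.964, 0.268, -0.0]
force: [0.5, -0.3, -1.4]
grip_width: 0.219
grip_force: 88.0
time_s: 14.55
eef_pos: [480.0, -146.9, 127.2]
ee_rot: [0.0, 0.964, 0.268, 0.0]
force: [-0.9, -0.5, -1.4]
grip_width: 0.216
grip_force: 88.0
```

```bash
python3 -m jog '[[0,0,0.001,0,0,0,0.01],[0,0,0.001,0,0,0,0.01]]'; python3 -m jog '[[0,0,0.001,0,0,0,0.01],[0,0,0.001,0,0,0,0.01]]'; python3 -m jog '[[0,0,0.001,0,0,0,0.01]]'
```

```text
time_s: 14.75
eef_pos: [480.0, -146.8, 125.2]
ee_rot: [-0.0, 0.964, 0.268, -0.0]
force: [0.4, -0.5, -0.9]
grip_width: 0.222
grip_force: 88.0
time_s: 14.95
eef_pos: [480.0, -146.8, 123.2]
ee_rot: [-0.0, 0.964, 0.268, -0.0]
force: [-0.7, -0.1, -1.1]
grip_width: 0.217
grip_force: 88.0
time_s: 15.05
eef_pos: [480.0, -146.9, 122.2]
ee_rot: [0.0, 0.964, 0.268, -0.0]
force: [0.7, -0.1, -1.0]
grip_width: 0.219
grip_force: 88.0
```

```bash
python3 -m jog '[[0,0,0.001,0,0,0,0.01]]'; python3 -m jog '[[0,0,0.001,0,0,0,0.01]]'; python3 -m jog '[[0,0,0.001,0,0,0,0.01]]'
```

```text
time_s: 15.15
eef_pos: [480.0, -146.9, 121.2]
ee_rot: [0.0, 0.964, 0.268, 0.0]
force: [-0.5, 0.2, -1.9]
grip_width: 0.219
grip_force: 88.0
time_s: 15.25
eef_pos: [480.0, -146.8, 120.2]
ee_rot: [-0.0, 0.964, 0.268, -0.0]
force: [-0.1, -1.2, -2.2]
grip_width: 0.219
grip_force: 88.0
time_s: 15.35
eef_pos: [480.0, -146.9, 119.2]
ee_rot: [0.0, 0.964, 0.268, 0.0]
force: [0.2, 0.2, -0.4]
grip_width: 0.216
grip_force: 88.0
```

```bash
python3 -m jog '[[0,0,0.001,0,0,0,0.01]]'; python3 -m jog '[[0,0,0.001,0,0,0,0.01]]'; python3 -m jog '[[0,0,0.001,0,0,0,0.01]]'
```

```text
time_s: 15.45
eef_pos: [480.0, -146.8, 118.2]
ee_rot: [0.0, 0.964, 0.268, 0.0]
force: [0.6, 0.0, -2.1]
grip_width: 0.218
grip_force: 88.0
time_s: 15.55
eef_pos: [480.0, -146.8, 117.2]
ee_rot: [-0.0, 0.964, 0.268, 0.0]
force: [0.3, -0.2, -0.5]
grip_width: 0.218
grip_force: 88.0
time_s: 15.65
eef_pos: [480.0, -146.8, 116.2]
ee_rot: [0.0, 0.964, 0.268, 0.0]
force: [-0.5, 0.3, -1.6]
grip_width: 0.219
grip_force: 88.0
```

```bash
python3 -m jog '[[0,0,0.001,0,0,0,0.01]]'; python3 -m jog '[[0,0,0.001,0,0,0,0.01]]'
```

```text
time_s: 15.75
eef_pos: [480.0, -146.8, 115.2]
ee_rot: [-0.0, 0.964, 0.268, -0.0]
force: [-0.4, -0.4, -1.8]
grip_width: 0.221
grip_force: 88.0
time_s: 15.85
eef_pos: [480.0, -146.9, 114.2]
ee_rot: [-0.0, 0.964, 0.268, -0.0]
force: [0.2, -0.5, -0.9]
grip_width: 0.22
grip_force: 88.0
```

```bash
python3 -m jog '[[0,0,0.001,0,0,0,0.01]]'; python3 -m jog '[[0,0,0.001,0,0,0,0.01]]'
```

```text
time_s: 15.95
eef_pos: [480.0, -146.8, 113.2]
ee_rot: [-0.0, 0.964, 0.268, -0.0]
force: [1.1, 0.5, -0.7]
grip_width: 0.219
grip_force: 88.0
time_s: 16.05
eef_pos: [480.1, -146.9, 112.6]
ee_rot: [0.0, 0.964, 0.268, 0.0]
force: [-1.2, 0.6, 6.8]
grip_width: 0.218
grip_force: 89.3
```

```bash
python3 -m jog '[[0,0,0.001,0,0,0,0.01]]'; python3 -m jog '[[0,0,0.001,0,0,0,0.01]]'
```

```text
time_s: 16.15
eef_pos: [480.1, -146.9, 111.7]
ee_rot: [0.0, 0.964, 0.268, 0.0]
force: [-1.1, 1.3, 5.7]
grip_width: 0.226
grip_force: 89.1
time_s: 16.25
eef_pos: [480.1, -146.9, 110.5]
ee_rot: [0.0, 0.964, 0.268, 0.0]
force: [-1.1, 0.5, 3.2]
grip_width: 0.222
grip_force: 88.7
```

Contact with the plate came at about 112.9, and the force has now dropped. I'll hold and check whether it tripped.

```bash
python3 -m jog '[[0,0,0,0,0,0,0.01],[0,0,0,0,0,0,0.01]]'
python3 - <<'E'
from h import *
def proj(n,p):
    k=eyes.calibration(n);q=(np.linalg.inv(np.array(k['cam_to_world']))@[*p,1])[:3];return np.array([k['fx']*q[0]/q[2]+k['cx'],k['fy']*q[1]/q[2]+k['cy']])
G=[]
for n in ('scene','side'):
    im=eyes.capture(n)[:,:,::-1];cv2.imwrite(f'pics/{n}7.png',im)
    for t in '067':
        g=cv2.cvtColor(cv2.imread(f'pics/{n}{t}.png'),cv2.COLOR_BGR2GRAY);u=proj(n,[478.3,-147.7,60]).round().astype(int)
        print(n,t,g[u[1]-22:u[1]+14,u[0]-4:u[0]+1].mean(1).round().astype(int).tolist())
        print('  width',[(int((g[r,u[0]-18:u[0]+19]<75).sum())) for r in range(u[1]-22,u[1]+14)])
E
```

```text
time_s: 16.45
eef_pos: [480.1, -146.9, 110.4]
ee_rot: [0.0, 0.964, 0.268, 0.0]
force: [0.4, -0.5, 2.8]
grip_width: 0.222
grip_force: 88.7
scene 0 [191, 190, 190, 190, 190, 189, 178, 149, 116, 96, 79, 69, 77, 107, 114, 85, 66, 54, 36, 33, 34, 31, 33, 34, 32, 34, 44, 61, 65, 46, 34, 46, 55, 50, 42, 39]
  width [0, 0, 0, 0, 0, 0, 0, 0, 0, 0, 5, 10, 11, 6, 5, 8, 18, 20, 21, 21, 23, 26, 25, 23, 24, 24, 23, 22, 20, 17, 16, 17, 18, 19, 19, 19]
scene 6 [196, 196, 196, 196, 196, 195, 190, 167, 123, 92, 75, 66, 64, 66, 68, 67, 64, 64, 64, 63, 56, 43, 33, 33, 33, 32, 34, 34, 33, 34, 35, 39, 39, 34, 32, 35]
  width [0, 0, 0, 0, 0, 0, 0, 0, 0, 3, 9, 13, 14, 14, 15, 18, 19, 18, 19, 19, 20, 23, 22, 22, 22, 23, 24, 24, 24, 24, 24, 23, 21, 20, 19, 18]
scene 7 [46, 50, 61, 64, 60, 59, 61, 65, 69, 71, 71, 69, 65, 66, 69, 67, 55, 41, 34, 34, 35, 34, 35, 35, 34, 35, 37, 40, 40, 35, 35, 48, 59, 53, 44, 43]
  width [13, 13, 11, 10, 11, 10, 10, 10, 11, 11, 11, 12, 19, 20, 20, 20, 20, 20, 21, 21, 24, 27, 27, 25, 24, 24, 24, 23, 20, 19, 16, 16, 17, 19, 19, 18]
side 0 [161, 165, 181, 188, 188, 188, 188, 188, 1
[... 161 characters left out ...]
 13, 15, 14, 16, 17, 17, 18, 18, 20, 20, 21, 22, 22, 21, 19, 16, 13, 12, 12, 14, 16, 17, 17]
side 6 [168, 172, 188, 195, 196, 196, 196, 195, 184, 149, 104, 71, 60, 56, 55, 54, 52, 51, 52, 53, 47, 37, 28, 25, 24, 25, 25, 25, 25, 26, 28, 28, 27, 24, 27, 29]
  width [0, 0, 0, 0, 0, 0, 0, 0, 0, 0, 0, 7, 11, 11, 12, 14, 15, 17, 17, 17, 17, 17, 17, 18, 18, 20, 23, 24, 23, 22, 21, 21, 19, 18, 18, 17]
side 7 [43, 43, 44, 45, 46, 50, 55, 59, 62, 63, 61, 58, 55, 53, 54, 54, 48, 37, 29, 25, 25, 26, 25, 26, 25, 26, 29, 29, 27, 27, 33, 44, 47, 41, 33, 31]
  width [16, 16, 14, 14, 13, 12, 11, 10, 10, 9, 10, 11, 15, 17, 17, 17, 17, 17, 17, 18, 18, 20, 20, 22, 22, 22, 24, 24, 20, 17, 16, 15, 16, 16, 17, 17]
```

The sleeve profile matches the initial forward state again, so it tripped. I'll tug gently, release and retreat.

```bash
python3 -m jog '[[0,0,-0.001,0,0,0,0.01],[0,0,-0.001,0,0,0,0.01],[0,0,-0.001,0,0,0,0.01],[0,0,0,0,0,0,0.01]]'; python3 -m jog '[[0,0,-0.001,0,0,0,0.01],[0,0,-0.001,0,0,0,0.01],[0,0,0,0,0,0,0.01]]'
```

```text
time_s: 16.95
eef_pos: [480.0, -146.8, 113.1]
ee_rot: [-0.0, 0.964, 0.268, -0.0]
force: [0.6, 0.1, -0.9]
grip_width: 0.22
grip_force: 89.1
time_s: 17.25
eef_pos: [479.6, -146.7, 113.3]
ee_rot: [-0.001, 0.964, 0.267, -0.001]
force: [5.5, -3.0, -22.4]
grip_width: 0.22
grip_force: 89.5
```

It's locked: the plug holds at 22 N of pull. Relieve and release.

```bash
python3 -m jog '[[0,0,0.001,0,0,0,0.01],[0,0,0.001,0,0,0,0.01],[0,0,0.001,0,0,0,0.01],[0,0,0,0,0,0,0.01]]'; python3 -m jog '[[0,0,0,0,0,0,0.06],[0,0,0,0,0,0,0.06],[0,0,0,0,0,0,0.06],[0,0,0,0,0,0,0.06]]'; python3 -m jog '[[0,0,-0.02,0,0,0,0.06],[0,0,-0.04,0,0,0,0.06],[0,0,-0.04,0,0,0,0.06],[0,0,0,0,0,0,0.06],[0,0,0,0,0,0,0.06]]'
python3 - <<'E'
from h import *
s=sense();print(s['eef_pos'],s['force'])
def proj(n,p):
    k=eyes.calibration(n);q=(np.linalg.inv(np.array(k['cam_to_world']))@[*p,1])[:3];return np.array([k['fx']*q[0]/q[2]+k['cx'],k['fy']*q[1]/q[2]+k['cy']])
for n in ('scene','side'):
    im=eyes.capture(n)[:,:,::-1];cv2.imwrite(f'pics/{n}8.png',im);g=cv2.cvtColor(im,cv2.COLOR_BGR2GRAY);hsv=cv2.cvtColor(im,cv2.COLOR_BGR2HSV)
    u=proj(n,[478.3,-147.7,60]).round().astype(int)
    print('  width',[(int((g[r,u[0]-18:u[0]+19]<75).sum())) for r in range(u[1]-22,u[1]+14)])
    m=cv2.inRange(hsv,(8,120,60),(25,255,255));nn,l,st,c=cv2.connectedComponentsWithStats(m)
    print(n,proj(n,[478.3,-147.7,58+57]).round(1),[(st[i].tolist(),c[i].round(1).tolist()) for i in range(1,nn) if st[i,4]>40 and 270<c[i][0]<450])
E
```

```text
time_s: 17.65
eef_pos: [480.0, -146.8, 112.7]
ee_rot: [0.0, 0.964, 0.268, -0.0]
force: [-0.8, -0.1, 1.0]
grip_width: 0.218
grip_force: 93.1
time_s: 18.05
eef_pos: [480.1, -146.9, 112.4]
ee_rot: [0.0, 0.964, 0.268, 0.0]
force: [-0.2, -0.5, -0.4]
grip_width: 0.707
grip_force: 0.0
time_s: 18.55
eef_pos: [480.1, -146.9, 212.6]
ee_rot: [0.0, 0.964, 0.268, 0.0]
force: [0.0, 0.5, -1.4]
grip_width: 0.705
grip_force: 0.0
[ 480.10183807 -146.88532548  212.61245622] [ 0.02303133  0.52768998 -1.35452111]
  width [11, 11, 10, 10, 10, 10, 10, 10, 10, 11, 10, 17, 19, 20, 20, 20, 20, 20, 21, 21, 24, 26, 26, 25, 25, 24, 23, 22, 20, 17, 16, 16, 17, 19, 19, 18]
scene [385.1 187.7] [([270, 166, 18, 9, 94], [279.2, 170.7]), ([381, 173, 11, 26, 224], [385.9, 186.5]), ([365, 238, 10, 9, 41], [370.4, 240.9]), ([271, 293, 17, 17, 209], [279.1, 300.5])]
  width [10, 10, 10, 10, 10, 10, 10, 10, 10, 9, 10, 11, 13, 17, 17, 17, 17, 17, 17, 18, 18, 20, 20, 21, 22, 22, 23, 21, 18, 14, 12, 13, 14, 16, 17, 17]
side [348.2 194. ] [([345, 181, 9, 24, 155], [349.2, 193.1]), ([312, 303, 16, 17, 186], [319.6, 310.0]), ([376, 462, 24, 18, 104], [387.7, 471.3])]
```

```bash
python3 -c "
from rig import finish_job
print(finish_job())"
```

```text
the job is handed in; nothing more can be done
None
```

The plug is locked upright in the coupling with the sleeve sprung forward over it (it held a 22 N tug), the stopper is still in the rack, and the job was handed in at about 19 s; the judge's verdict was not shown.

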